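# Free the heating block from the dry-block heater

### The job

Take the aluminium block out of the dry-block heater: first press the red lever pad down until it snaps over and stays down, then grip the block by its black grip and rock it to the left and right, still down in its well, until it has pushed both stiff blue jaws back far enough to free its foot. Then lift it straight up, upright and over its well, until its underside is just clear of the jaws (about 2 cm above them), and finish still holding it there at rest. The gripper itself must not push the blue jaws, and the bottles, tube and tin standing round are left alone.

Things in the scene. Friction and masses are not known exactly. Their poses are not given: they have to be found in the camera images.
- heater: Fixed white dry-block heater, 200 x 160 mm; origin: centre of its well, at bench height. x points from the lever (robot side) over the well to the display, y to the left, z up. The block sits in the well between two blue jaws (left and right; tops 64 mm above the bench). Side and back towers are 58 mm high. A steel lever with a red pad is in front.
- well (a point): Centre of the well's floor, 30 mm above the bench; axes as the heater's. A block has 1.7 mm of play at the well's front and back walls and about 1.5 mm beside its foot.
- block: Loose aluminium block, 0.2 to 0.35 kg, with an upright black grip; axes as the heater's. Origin: centre of its underside, on the well's floor. Body 60 (x) by 28 (y) mm, top at 40 mm. Its foot is 34 mm wide (y), 7 mm high, on a sole 12 mm wide, so it can rock left and right (about x). A lug on its front (to x = -38 mm, 16 mm wide, top at 22 mm) lies under the lever's toe.
- block_grip (a point): Point on the axis of the black grip, 65 mm above the block's underside: a good TCP height for gripping from above (fingertips then clear the jaw tops by 12 mm). The grip is 26 mm (x) by 18 mm (y) and runs from 40 to 85 mm above the underside.
- lever (a joint): Sprung lever, hinge across the heater 58 mm before the well's centre, 37 mm above the bench. 0 = up, toe over the block's lug, block locked; 0.45 rad = fully down, toe swung clear. Pushes back with about 8 N at the pad; beyond 0.33 rad (pad 19 mm down) the detent carries it on to 0.45 and it stays there until the pad is lifted with over 3 N.
- lever_pad (a point): Centre of the top of the lever's red pad, 36 mm (x) by 40 mm (y). With the lever up it is 110 mm in front of the well's centre and 69 mm above the bench; fully down it is 26 mm lower and 9 mm nearer to the robot.
- jaw_left (a joint): Left (+y) blue jaw, 13 to 34 mm above the well's floor. Outward travel, m: 0 = shut, 0.7 mm off the block's side and 2.3 mm over its foot (block jams 6 mm up); 0.0065 = stop. No spring: slides stiffly (7 N), stays put. Centred foot passes from 0.0027; 0.004 is comfortable. Rocking the block left by 0.23 rad about the floor centre (15 mm at the grip) pushes it out 3 to 6 mm, 0.19 rad 2.5 to 4 mm.
- jaw_right (a joint): The right (-y) blue jaw, a mirror image of the left one: outward travel in m, pushed out by rocking the block to the right.
- bottle_blue: Bystander: clear reagent bottle with a blue cap, 68 mm across, 135 mm high; origin under its centre.
- bottle_red: Bystander: white bottle with a red cap, 68 mm across, 130 mm high; origin under its centre.
- tube: Bystander: centrifuge tube with a red-orange cap standing up, 32 mm across, 114 mm high; origin under its centre.
- tin: Bystander: round white tin with a blue lid, 56 mm across, 28 mm high; origin under its centre.
Things that resemble listed ones, but are neither listed nor needed, are in the scene too. Leave any pink look-alike of the block alone.

How it is judged:
On the way, in this order (a step that is already met when the one before it is completed fails the run):
1. the lever is down and held by its detent, with the gripper off it and the block still down in its well (value of joint lever above 0.38 rad and contact force between the arm and lever below 0.3 N and z of block in the frame of well below 0.009 m), for 0.2 s.
2. both jaws have been pushed back at least 2.7 mm by rocking, the block still down in its well (raised less than 9 mm) (value of joint each of jaw_left, jaw_right above 0.0027 m and z of block in the frame of well below 0.009 m), for 0.1 s.
At the end, for the whole second after the job is handed in: The gripper holds the block at rest, touching nothing of the heater: underside 37 to 85 mm above the well's floor (3 to 51 mm above the tops of the jaws), within 20 mm of the well's centre seen from above, upright within 0.2 rad; the lever is still down (beyond 0.38 rad) (value of joint lever above 0.38 rad and z of block in the frame of well between 0.037 and 0.085 m and horizontal distance between block and well below 0.02 m and angle between block's own z axis and vertical below 0.2 rad and contact force between block and the fingers above 1 N and contact force between block and heater below 0.1 N and linear speed of block below 0.02 m/s); the arm keeps its last pose, push and grip.
It fails at once if the gripper or arm pushes a blue jaw (over 2 N) (contact force between any of the arm, the fingers and jaw_left above 2 N or contact force between any of the arm, the fingers and jaw_right above 2 N).
It fails at once if a bystander is moved more than 30 mm or tipped over (distance of any of bottle_blue, bottle_red, tube, tin from where it was at the start of the episode above 0.03 m or angle between any of bottle_blue, bottle_red, tube, tin's own z axis and vertical above 0.5 rad).
It also fails if it takes over 58 s, if anything falls off the work surface, if the arm or the gripper's body presses on something with over 40 N, if the wrist force passes 120 N, or if a joint passes its speed limit or range.

### The arm

A 6-joint arm with a two-finger parallel gripper is mounted at the origin on the work surface; the furniture and walls round the work are solid. World frame = base frame: x ahead of the robot, y to its left, z up, the work surface at z = 0. Lengths are in m, angles in rad, forces in N, time in s.
With the tool pointing down it reaches from about 0.4 to 0.925 m from the base axis. Payload 3.4 kg.
Tool frame: the origin (TCP) lies between the finger pads, 19 mm behind the fingertips; this is the grasp point; z points along the fingers, y is the line along which they close (so a half turn about z gives the same grasp; the last joint's range is limited). The gripper opens to 85 mm and grips with 20 to 120 N. Pads are 22 mm wide; open, the fingers measure 114 mm over their backs; the gripper's body (76 mm by 85 mm) begins 54 mm behind the grasp point. The pads swing forward as they close: fully open they stand 13 mm farther back than shut.
Start: joints at [1.19, 0.307, 1.506, -0, 1.328, -0.073], TCP at [0.174, 0.548, 0.25] pointing down, gripper open.
Joint ranges: [-3.12, 3.12], [-1.05, 2.28], [0.14, 2.33], [-1.42, 4.57], [0.1, 2.73], [-2.68, 2.68]. Speed limits (rad/s): [2.57, 2.57, 3.14, 3.14, 3.14, 3.14].

### API

Orientations are given as a unit quaternion [x, y, z, w].
In Python, from station import ctrl gives the robot as it stands.
- The arm moves only by the tool arm_command, never from a script. Its argument "moves" is a list of rows, each an object of numbers: "tx", "ty", "tz": the shift along the tool's x, y, z scaled (see below); "ax", "ay", "az": the turn, a rotation vector about the tool's x, y, z scaled (see below). In form: [{"tx": .., "ty": .., "tz": .., "ax": .., "ay": .., "az": ..}, ...]. A call has 1 to 10 rows; each row is the pose to reach, as a shift and turn from the pose commanded when the call began, along the tool's axes at that moment, turning the shorter way round; what a row does not reach only later rows make up. The controller multiplies each number of a shift by 20 cm and each number of a turn by 360 degrees. A row lasts 1/8 s, in which the tool goes at most 62.5 mm and 10.7 degrees, less where a joint would pass 70% of its speed; a pose out of reach is approached as far as the arm can. A call with a number of a shift or a turn outside -1 to 1 is refused whole. A call with a gripper value outside its range is refused whole. "gripper" is the closure, from 0 (fully open) to 1 (shut), set as the call begins (left out, the last holds). The fingers move at their own pace and stop on an object; "newtons" is the grip in N (left out, the last holds). Time passes only in rows, so rows that repeat a pose let the fingers close. It gives the time, the measured TCP pose, the force, the opening and the grip force at its end, in the units of the state.
- ctrl.get_state(): the state, without advancing time (a new reading comes with each control period).
- ctrl.capture(name): name is "scene" or "top" or "wrist"; returns the picture (420x560x3 uint8, red, green, blue); there is no depth.
- ctrl.get_calibration(name): a dict with "fx", "fy", "cx", "cy" (pixels), "R" (3x3) and "t" (3): a world point X has camera coordinates R X + t. Camera axes: x right, y down, z forward; pixel columns grow to the right and rows downward; lengths in m; the calibration is good to about 2 mm. The wrist camera is an equidistant fisheye: a pixel r from the principal point sees the ray r / f radians off the axis. A picture is of the moment at which its call begins: read the wrist's pose just before it. get_calibration takes no time and is no camera call; for the wrist camera it gives the pose at the moment of the call.
- ctrl.sign_off(): hands the job in; it is judged then, once.
The state is a dict: "time_s": time; "joint_positions": joint angles; "dq": joint speeds; "effort": joint torques, N m; "eef_pos": TCP position; "tool_rot": TCP orientation; "force": force on the tool from outside, world axes, zero at the start; "wrist_torque": the same for the moment, N m; "width": opening from 0.0 (shut) to 1.0 (fully open); "grasp_force": force on a finger pad.
Only numpy, scipy, OpenCV 4.12 (cv2) and the standard library are available. Lean on these libraries where they do the work, as an engineer would, in place of code of your own. Each camera call takes 0.05 s, during which the arm holds its last target. There are 200 camera calls.

## Working session

There is one attempt and no reset: what is moved stays moved. The work goes in short steps, Python scripts to look and compute and a tool call to move; the robot and the scene stay as the last step left them, time stands still between calls to the robot, and variables do not carry over. Pictures are saved under pics/ and viewed, at most 10 in all, crops included, and the job is handed in when it is done.

Besides the shell and the picture viewer there is one more tool, called after "Emit:" as name(argument=value, ...) on one line, values as JSON. arm_command: Moves the arm, as the interface text tells. Its arguments: {"type":"object","properties":{"moves":{"type":"array","items":{"type":"object","properties":{"tx":{"type":"number"},"ty":{"type":"number"},"tz":{"type":"number"},"ax":{"type":"number"},"ay":{"type":"number"},"az":{"type":"number"}}}},"gripper":{"type":"number"},"newtons":{"type":"number"}},"required":["moves"]}

```bash
mkdir -p pics; python3 - <<'E'
from station import ctrl
import cv2
s=ctrl.get_state();print(s)
for n in("scene","top"):
    cv2.imwrite(f"pics/{n}0.png",ctrl.capture(n)[:,:,::-1]);print(n,ctrl.get_calibration(n))
E
```

```text
{'time_s': 0.0, 'joint_positions': array([ 1.18951405e+00,  3.07572572e-01,  1.50768661e+00,  1.24430476e-05,
        1.32842179e+00, -7.34689570e-02]), 'dq': array([-0.00129646, -0.00068823,  0.00112778,  0.00022818, -0.0003217 ,
        0.00018681]), 'effort': array([-1.73390636e-04, -4.57551420e+01, -2.51914984e+01, -2.86189361e-04,
        1.32351019e-02,  5.18289944e-08]), 'eef_pos': array([0.17396138, 0.54734524, 0.24907628]), 'tool_rot': array([ 1.53301175e-01,  9.88178961e-01, -1.01592271e-03, -2.41258573e-04]), 'force': array([-0.4780961 , -0.50447924, -0.35433742]), 'wrist_torque': array([ 0.00680574, -0.03153616,  0.01806335]), 'grasp_force': 0.0, 'width': 0.9964736568499549}
scene {'fx': 409.4102694648606, 'fy': 409.4102694648606, 'cx': 280.92039258839367, 'cy': 207.29038360580918, 'R': array([[ 6.74959510e-01, -7.37854524e-01, -6.00825188e-04],
       [-3.57786768e-01, -3.26576515e-01, -8.74835075e-01],
       [ 6.45304803e-01,  5.90693221e-01, -4.84420510e-01]]), 't': array([-0.43107523,  0.28666344,  0.79068783])}
top {'fx': 405.35852918978554, 'fy': 405.35852918978554, 'cx': 280.02740371134695, 'cy': 212.4642054079881, 'R': array([[-0.02756402, -0.99936828, -0.02243344],
       [-0.99460701,  0.02966361, -0.09938295],
       [ 0.09998562,  0.01957306, -0.99479635]]), 't': array([0.01969093, 0.58255228, 1.00863392])}
```

View pics/scene0.png

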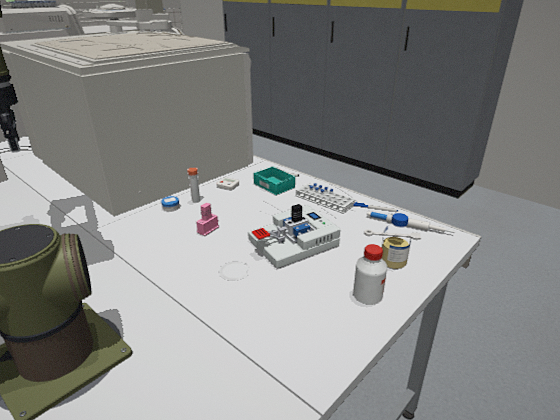

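View pics/top0.png

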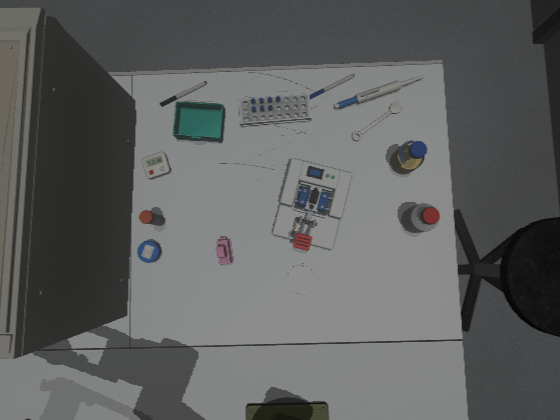

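The top view shows the heater at about (313,203), with its red pad at (302,241) and black grip at (314,196). The pink look-alike is at (224,251) and stays where it is. The bottles are at (411,155) and (425,217), the tube at (148,217) and the tin at (149,251). I'll enlarge the heater in both views.

```bash
python3 - <<'E'
import cv2,numpy as np
a=cv2.imread("pics/top0.png")[152:262,262:362];b=cv2.imread("pics/scene0.png")[190:270,240:350]
a=cv2.resize(a,None,fx=5,fy=5,interpolation=2);cv2.imwrite("pics/c1.png",a)
cv2.imwrite("pics/c2.png",cv2.resize(b,None,fx=7,fy=7,interpolation=2))
E
```

```text
(no output)
```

View pics/c1.png

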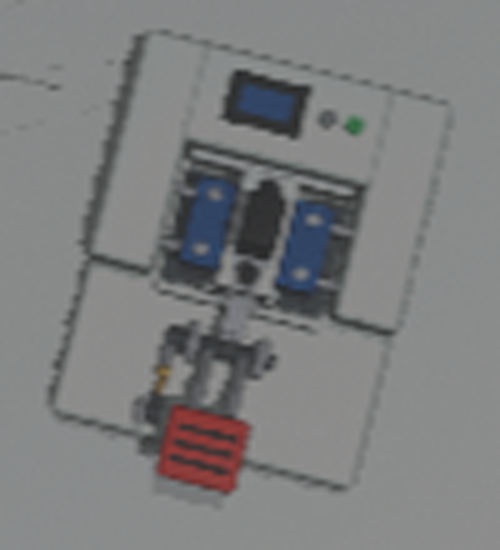

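View pics/c2.png

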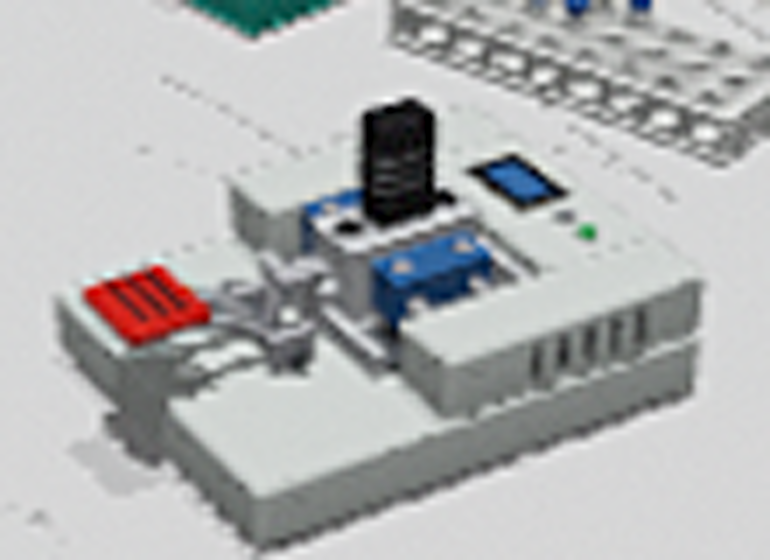

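The crops show the red pad, the black grip between the two blue jaws, and the lever toe towards the robot. This is the grey block in the real heater. Next I'll fit the heater pose to the points I read off.

```bash
cat > h.py <<'E'
from station import ctrl
import numpy as np, cv2
from scipy.optimize import least_squares
from scipy.spatial.transform import Rotation as Ro
def proj(c,X):
    p=(np.array(c["R"])@np.atleast_2d(X).T).T+c["t"]
    return np.c_[c["fx"]*p[:,0]/p[:,2]+c["cx"],c["fy"]*p[:,1]/p[:,2]+c["cy"]]
def H(q,P):
    P=np.atleast_2d(P);c,s=np.cos(q[2]),np.sin(q[2])
    return np.c_[q[0]+c*P[:,0]-s*P[:,1],q[1]+s*P[:,0]+c*P[:,1],P[:,2]]
def rel(target, yaw):
    "scaled shift from present pose to TCP target, and az for tool y along heading yaw+pi/2 (y of heater)"
    s=ctrl.get_state();R=Ro.from_quat(s["tool_rot"])
    d=R.inv().apply(np.array(target)-s["eef_pos"])/0.2
    yt=R.as_matrix()[:,1]
    out=[]
    return s,d,R
E
cat > fit.py <<'E'
from h import *
T,S=ctrl.get_calibration("top"),ctrl.get_calibration("scene")
pad=[[-.092,.02,.069],[-.092,-.02,.069],[-.128,-.02,.069],[-.128,.02,.069]]
tp=[(172,403),(249,420),(232,492),(157,475)]
A=pad+[[0,0,.064]]; a=np.array(tp+[(259,234)])/5+[262-.4,152-.4]
# scene order: left-back = (-.128,+.02)?; camera sees from -y side/robot side
B=[[-.128,.02,.069],[-.092,.02,.069],[-.092,-.02,.069],[-.128,-.02,.069],[0,0,.115]]
b=np.array([(83,295),(157,265),(212,313),(135,348),(400,111)])/7+[240-.43,190-.43]
def rs(q):return np.r_[(proj(T,H(q,A))-a).ravel(),(proj(S,H(q,B))-b).ravel()]
r=least_squares(rs,[.52,-.05,0.],loss="soft_l1")
print(r.x);print(rs(r.x).reshape(-1,2).round(1))
yb=np.array([(147,33),(452,103),(88,258),(392,332)])/5+[261.6,151.6]
# back-project corners at z=.058 into heater frame
def bp(c,uv,z):
    o=-c["R"].T@c["t"];o=np.array(o)
    d=(np.array(c["R"]).T@np.c_[(uv-[c["cx"],c["cy"]])/[c["fx"],c["fy"]],np.ones(len(uv))].T).T
    return o+d*((z-o[2])/d[:,2])[:,None]
W=bp(T,yb,.058);c,s=np.cos(r.x[2]),np.sin(r.x[2]);D=W[:,:2]-r.x[:2]
print("towers in heater",np.c_[c*D[:,0]+s*D[:,1],-s*D[:,0]+c*D[:,1]].round(4))
print("bystanders",bp(T,np.array([(418,150),(430,216),(146,217),(149,251)],float),.12).round(3))
E
python3 fit.py
```

```text
[ 0.61178132 -0.08086263 -0.27661982]
[[ 0.4  0.2]
 [ 0.9  0.8]
 [ 0.7  0.7]
 [-0.2  0.1]
 [-0.2  0.1]
 [-0.6 -1.9]
 [ 0.9 -1.5]
 [ 0.8 -1.4]
 [-0.5 -2.3]
 [-0.1 -0.6]]
towers in heater [[ 0.0867  0.0785]
 [ 0.0889 -0.0784]
 [-0.0313  0.0791]
 [-0.0304 -0.0761]]
bystanders [[ 0.712 -0.328  0.12 ]
 [ 0.555 -0.346  0.12 ]
 [ 0.572  0.316  0.12 ]
 [ 0.493  0.309  0.12 ]]
```

```bash
cat >> h.py <<'E'
Q=[.6118,-.0809,-.2766]
def go(P,tilt=0,q=Q):
    "scaled numbers to TCP at heater point P, tool down, y along +heater y, tilted by tilt about heater x"
    s=ctrl.get_state();R=Ro.from_quat(s["tool_rot"])
    G=Ro.from_euler("z",q[2])*Ro.from_euler("x",tilt)*Ro.from_matrix(np.diag([-1.,1,-1]))
    print("eef(heater)",tuple((Ro.from_euler("z",-q[2]).apply(s["eef_pos"]-[q[0],q[1],0])).round(4)),"t",round(s["time_s"],2))
    print("shift",(R.inv().apply(H(q,P)[0]-s["eef_pos"])/.2).round(4),"turn",((R.inv()*G).as_rotvec()/2/np.pi).round(4))
E
python3 -c "
from h import *
go([-.112,0,.2]);print(ctrl.get_state()['tool_rot'])"
```

```text
eef(heater) (np.float64(-0.5927), np.float64(0.4849), np.float64(0.2492)) t 0.1
shift [-2.4782 -2.3479  0.2499] turn [-0.0003 -0.     -0.005 ]
[ 1.53288375e-01  9.88181084e-01 -8.84372011e-04 -1.91833067e-04]
```

Emit:
arm_command(moves=[{"tx": -0.2, "ty": -0.2}, {"tx": -0.41, "ty": -0.4}, {"tx": -0.62, "ty": -0.6, "az": -0.003}, {"tx": -0.83, "ty": -0.8, "az": -0.005}], gripper=1)

```text
$.moves[0]: bad value
```

Emit:
arm_command(moves=[{"tx": -0.2, "ty": -0.2}, {"tx": -0.41, "ty": -0.4}, {"tx": -0.62, "ty": -0.6}, {"tx": -0.83, "ty": -0.8}])

```text
$.moves[0]: bad value
```

Emit:
arm_command(moves=[{"tx": -0.2, "ty": -0.2}, {"tx": -0.41, "ty": -0.4, "tz": 0.1}, {"tx": -0.62, "ty": -0.6, "tz": 0.2}, {"tx": -0.8, "ty": -0.75, "tz": 0.25}, {"tx": -0.8, "ty": -0.75, "tz": 0.25}, {"tx": -0.8, "ty": -0.75, "tz": 0.25}])

```text
$.moves[0]: bad value
```

```bash
python3 - <<'E'
from h import *
go([-.112,0,.15]);c=ctrl.get_calibration("wrist");print(c)
im=ctrl.capture("wrist")[:,:,::-1];cv2.imwrite("pics/w1.png",im)
np.save("w1.npy",c,allow_pickle=True)
E
```

```text
eef(heater) (np.float64(-0.5927), np.float64(0.4849), np.float64(0.2492)) t 0.1
shift [-2.4782 -2.3474  0.4999] turn [-0.0003 -0.     -0.005 ]
{'fx': 325.19226210127806, 'fy': 325.19226210127806, 'cx': 280.7450881666697, 'cy': 205.57961935067033, 'R': array([[ 0.30230146,  0.95321057, -0.00185199],
       [ 0.91259866, -0.28885961,  0.28935067],
       [ 0.27527715, -0.08916126, -0.95722137]]), 't': array([-0.57448125, -0.0378591 ,  0.37896117])}
```

View pics/w1.png

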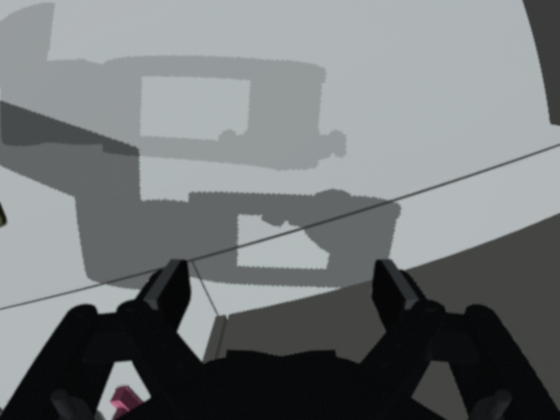

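The calls were refused because every key has to be present. The picture shows bench only.

Emit:
arm_command(moves=[{"tx": -0.2, "ty": -0.2, "tz": 0, "ax": 0, "ay": 0, "az": 0}, {"tx": -0.41, "ty": -0.4, "tz": 0, "ax": 0, "ay": 0, "az": 0}, {"tx": -0.62, "ty": -0.6, "tz": 0, "ax": 0, "ay": 0, "az": -0.003}, {"tx": -0.83, "ty": -0.8, "tz": 0, "ax": 0, "ay": 0, "az": -0.005}], gripper=1)

```text
time_s: 0.65
eef_pos: [0.2844, 0.3435, 0.2498]
tool_rot: [0.137, 0.991, -0.0, 0.0]
force: [1.1, -0.9, 0.7]
width: 0.143
grasp_force: 0.0
```

Emit:
arm_command(moves=[{"tx": -0.2, "ty": -0.2, "tz": 0, "ax": 0, "ay": 0, "az": 0}, {"tx": -0.41, "ty": -0.4, "tz": 0, "ax": 0, "ay": 0, "az": 0}, {"tx": -0.62, "ty": -0.6, "tz": 0, "ax": 0, "ay": 0, "az": 0}, {"tx": -0.83, "ty": -0.8, "tz": 0, "ax": 0, "ay": 0, "az": 0}])

```text
time_s: 1.15
eef_pos: [0.4005, 0.1443, 0.25]
tool_rot: [0.138, 0.99, 0.0, 0.0]
force: [1.3, -0.0, 0.5]
width: -0.0
grasp_force: 0.0
```

Emit:
arm_command(moves=[{"tx": -0.2, "ty": -0.2, "tz": 0, "ax": 0, "ay": 0, "az": 0}, {"tx": -0.41, "ty": -0.4, "tz": 0.1, "ax": 0, "ay": 0, "az": 0}, {"tx": -0.62, "ty": -0.6, "tz": 0.2, "ax": 0, "ay": 0, "az": 0}, {"tx": -0.8, "ty": -0.75, "tz": 0.25, "ax": 0, "ay": 0, "az": 0}, {"tx": -0.8, "ty": -0.75, "tz": 0.25, "ax": 0, "ay": 0, "az": 0}, {"tx": -0.8, "ty": -0.75, "tz": 0.25, "ax": 0, "ay": 0, "az": 0}])

```text
time_s: 1.9
eef_pos: [0.5123, -0.0418, 0.1996]
tool_rot: [0.138, 0.99, 0.0, -0.001]
force: [0.5, 0.0, -0.4]
width: -0.001
grasp_force: 0.0
```

```bash
python3 - <<'E'
from h import *
go([-.112,0,.15]);c=ctrl.get_calibration("wrist")
im=ctrl.capture("wrist")[:,:,::-1];cv2.imwrite("pics/w2.png",im)
np.save("w2.npy",c,allow_pickle=True)
E
```

```text
eef(heater) (np.float64(-0.1064), np.float64(0.0104), np.float64(0.1996)) t 1.9
shift [ 0.0276 -0.0522  0.2478] turn [ 0.     -0.0003 -0.0001]
```

View pics/w2.png

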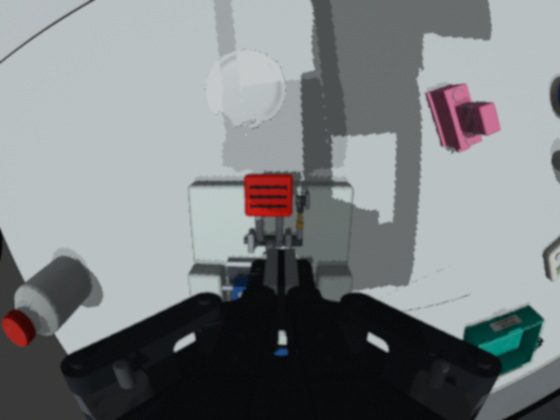

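The wrist view shows the pad at (269,195) with the heater square to the image. The fingers are about 10 mm left of the pad centre, as measured. I'll use this view to refine the pose.

```bash
python3 - <<'E'
from h import *
c=np.load("w2.npy",allow_pickle=True).item()
def bpw(uv,z):
    d=np.array(uv,float)-[c["cx"],c["cy"]];r=np.hypot(*d.T);th=r/c["fx"]
    v=np.c_[d/r[:,None]*np.sin(th)[:,None],np.cos(th)]@c["R"]
    o=-c["R"].T@c["t"];W=o+v*((z-o[2])/v[:,2])[:,None]
    return W,Ro.from_euler("z",-Q[2]).apply(W-[Q[0],Q[1],0])
for uv,z in(([(245,175),(292,175),(293,216),(246,216)],.069),([(190,184),(351,184)],.035),([(190,265),(351,264)],.058)):
    W,h=bpw(uv,z);print(h.round(4),h.mean(0).round(4))
E
```

```text
[[-0.1291 -0.0176  0.069 ]
 [-0.129   0.0199  0.069 ]
 [-0.0946  0.0211  0.069 ]
 [-0.0946 -0.0178  0.069 ]] [-0.1119  0.0014  0.069 ]
[[-0.1144 -0.0736  0.035 ]
 [-0.1142  0.0758  0.035 ]] [-0.1143  0.0011  0.035 ]
[[-0.0421 -0.0741  0.058 ]
 [-0.0438  0.076   0.058 ]] [-0.043  0.001  0.058]
```

Emit:
arm_command(moves=[{"tx": 0.03, "ty": -0.045, "tz": 0.2, "ax": 0, "ay": 0, "az": 0}, {"tx": 0.04, "ty": -0.045, "tz": 0.42, "ax": 0, "ay": 0, "az": 0}, {"tx": 0.04, "ty": -0.045, "tz": 0.52, "ax": 0, "ay": 0, "az": 0}, {"tx": 0.04, "ty": -0.045, "tz": 0.56, "ax": 0, "ay": 0, "az": 0}, {"tx": 0.04, "ty": -0.045, "tz": 0.6, "ax": 0, "ay": 0, "az": 0}, {"tx": 0.04, "ty": -0.045, "tz": 0.63, "ax": 0, "ay": 0, "az": 0}, {"tx": 0.04, "ty": -0.045, "tz": 0.66, "ax": 0, "ay": 0, "az": 0}, {"tx": 0.04, "ty": -0.045, "tz": 0.66, "ax": 0, "ay": 0, "az": 0}])

```text
time_s: 2.95
eef_pos: [0.5029, -0.0478, 0.0685]
tool_rot: [0.137, 0.991, 0.0, 0.0]
force: [-1.5, 1.6, 0.8]
width: -0.0
grasp_force: 0.8
```

Emit:
arm_command(moves=[{"tx": 0, "ty": 0, "tz": 0.02, "ax": 0, "ay": 0, "az": 0}, {"tx": 0, "ty": 0, "tz": 0.03, "ax": 0, "ay": 0, "az": 0}, {"tx": 0, "ty": 0, "tz": 0.03, "ax": 0, "ay": 0, "az": 0}])

```text
time_s: 3.32
eef_pos: [0.503, -0.0479, 0.067]
tool_rot: [0.138, 0.99, 0.0, 0.001]
force: [-12.4, 4.9, 43.0]
width: 0.004
grasp_force: 22.1
```

Emit:
arm_command(moves=[{"tx": 0, "ty": 0, "tz": -0.1, "ax": 0, "ay": 0, "az": 0}, {"tx": 0, "ty": 0, "tz": -0.35, "ax": 0, "ay": 0, "az": 0}, {"tx": 0, "ty": 0, "tz": -0.6, "ax": 0, "ay": 0, "az": 0}, {"tx": 0, "ty": 0, "tz": -0.7, "ax": 0, "ay": 0, "az": 0}, {"tx": 0, "ty": 0, "tz": -0.7, "ax": 0, "ay": 0, "az": 0}], gripper=0)

```text
time_s: 3.95
eef_pos: [0.5051, -0.0488, 0.2046]
tool_rot: [0.138, 0.99, -0.0, 0.004]
force: [-0.4, -0.5, -0.4]
width: 0.996
grasp_force: 0.0
```

```bash
sed -i 's/^Q=.*/Q=[.6111,-.0797,-.2766]/' h.py; python3 - <<'E'
from h import *
go([0,0,.18]);go([0,0,.095])
w=ctrl.capture("wrist")[:,:,::-1];s=ctrl.capture("scene")[190:270,240:350,::-1]
cv2.imwrite("pics/m3.png",np.hstack([w[130:330,160:380].repeat(2,0).repeat(2,1)[:400],cv2.resize(s,(360,262),interpolation=2)[:400] if 0 else cv2.copyMakeBorder(cv2.resize(s,(360,262),interpolation=2),0,138,0,0,0)]))
E
```

```text
eef(heater) (np.float64(-0.1104), np.float64(0.0008), np.float64(0.2046)) t 3.95
shift [-0.5511 -0.0041  0.1268] turn [0.0001 0.0011 0.0001]
eef(heater) (np.float64(-0.1104), np.float64(0.0008), np.float64(0.2046)) t 3.95
shift [-0.548  -0.0043  0.5518] turn [0.0001 0.0011 0.0001]
```

View pics/m3.png

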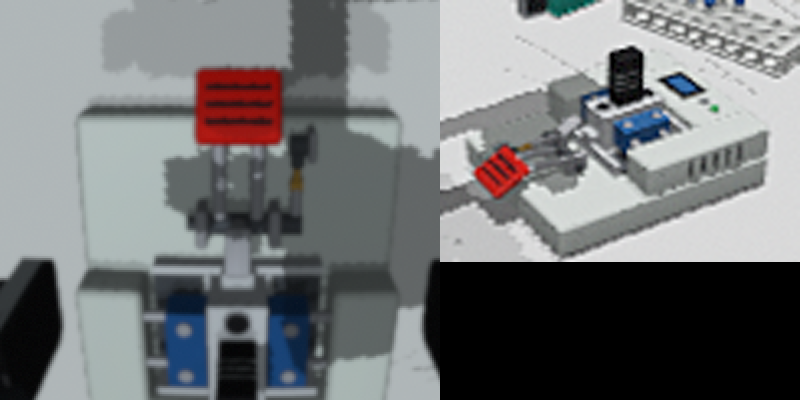

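The lever is down: its pad is lower, tilted and nearer the robot. The jaws are visible with screws at wrist (252,295), (305,295), (253,318) and (304,318), and the grip is between them. I'll check the centring.

```bash
python3 - <<'E'
from h import *
c=ctrl.get_calibration("wrist")
def bpw(uv,z):
    d=np.array(uv,float)-[c["cx"],c["cy"]];r=np.hypot(*d.T);th=r/c["fx"]
    v=np.c_[d/r[:,None]*np.sin(th)[:,None],np.cos(th)]@c["R"]
    o=-c["R"].T@c["t"];W=o+v*((z-o[2])/v[:,2])[:,None]
    return Ro.from_euler("z",-Q[2]).apply(W-[Q[0],Q[1],0])
for uv,z in(([(252,295),(305.5,295),(253,318.5),(304,318)],.064),([(269,300),(288,300)],.115),([(265,280),(292,280),(278.5,291)],.07),([(200,275),(358,275)],.058)):
    h=bpw(uv,z);print(h.round(4),h.mean(0).round(4))
E
```

```text
[[-0.0192 -0.026   0.064 ]
 [-0.0194  0.0245  0.064 ]
 [ 0.0088 -0.0262  0.064 ]
 [ 0.008   0.024   0.064 ]] [-0.0055 -0.001   0.064 ]
[[-0.0475 -0.0079  0.115 ]
 [-0.0475  0.0066  0.115 ]] [-0.0475 -0.0006  0.115 ]
[[-0.0394 -0.0131  0.07  ]
 [-0.0395  0.0112  0.07  ]
 [-0.0278 -0.001   0.07  ]] [-0.0356 -0.0009  0.07  ]
[[-0.0364 -0.076   0.058 ]
 [-0.0367  0.0747  0.058 ]] [-0.0365 -0.0007  0.058 ]
```

Emit:
arm_command(moves=[{"tx": -0.2, "ty": 0, "tz": 0.0, "ax": 0, "ay": 0, "az": 0}, {"tx": -0.4, "ty": -0.005, "tz": 0.05, "ax": 0, "ay": 0, "az": 0}, {"tx": -0.53, "ty": -0.005, "tz": 0.1, "ax": 0, "ay": 0, "az": 0}, {"tx": -0.53, "ty": -0.005, "tz": 0.1, "ax": 0, "ay": 0, "az": 0}, {"tx": -0.53, "ty": -0.005, "tz": 0.1, "ax": 0, "ay": 0, "az": 0}, {"tx": -0.53, "ty": -0.005, "tz": 0.1, "ax": 0, "ay": 0, "az": 0}])

```text
time_s: 4.8
eef_pos: [0.6033, -0.078, 0.1818]
tool_rot: [0.138, 0.99, 0.0, -0.001]
force: [-1.2, 0.3, 0.3]
width: 0.998
grasp_force: 0.0
```

```bash
python3 - <<'E'
from h import *
go([0,0,.095]);np.save("w4.npy",ctrl.get_calibration("wrist"),allow_pickle=True)
w=ctrl.capture("wrist")[:,:,::-1]
cv2.imwrite("pics/w4.png",cv2.resize(w[120:370,130:430],None,fx=2.4,fy=2.4,interpolation=2))
E
```

```text
eef(heater) (np.float64(-0.0079), np.float64(-0.0005), np.float64(0.1818)) t 4.8
shift [-0.0403  0.0023  0.4339] turn [-0.     -0.0002  0.0001]
```

View pics/w4.png

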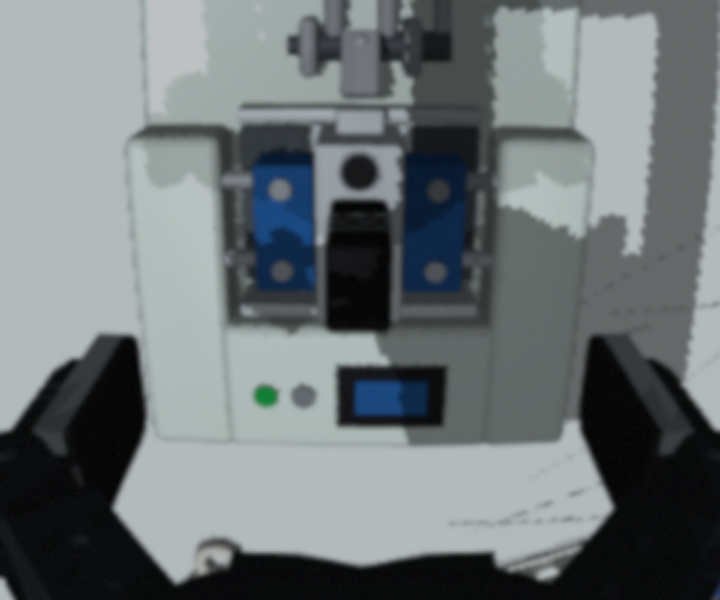

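The well and block are clear here. The screws are at crop (280,190), (438,191), (283,271) and (435,272). The block's front edge is at y≈140, its grip top spans y≈235 to 330, and the grip's sides are at x≈328 and 390.

```bash
python3 - <<'E'
from h import *
c=np.load("w4.npy",allow_pickle=True).item()
def bpw(uv,z):
    d=np.array(uv,float)/2.4+[129.7,119.7]-[c["cx"],c["cy"]];r=np.hypot(*d.T);th=r/c["fx"]
    v=np.c_[d/r[:,None]*np.sin(th)[:,None],np.cos(th)]@c["R"]
    o=-c["R"].T@c["t"];W=o+v*((z-o[2])/v[:,2])[:,None]
    return Ro.from_euler("z",-Q[2]).apply(W-[Q[0],Q[1],0])
for uv,z in(([(280,190),(438,191),(283,271),(435,272)],.064),([(328,235),(388,235),(328,330),(390,330)],.115),([(316,140),(405,140)],.07),([(130,140),(592,140),(155,437),(562,440)],.058)):
    h=bpw(uv,z);print(h.round(4)[:,:2].tolist(),h.mean(0).round(4))
E
```

```text
[[-0.0143, -0.0265], [-0.014, 0.0244], [0.0137, -0.0264], [0.014, 0.0242]] [-0.0002 -0.0011  0.064 ]
[[-0.0165, -0.0088], [-0.0165, 0.0066], [0.0107, -0.0092], [0.0106, 0.0075]] [-0.0029 -0.001   0.115 ]
[[-0.032, -0.0143], [-0.032, 0.0131]] [-0.032  -0.0006  0.07  ]
[[-0.03, -0.0774], [-0.0302, 0.0764], [0.086, -0.0799], [0.087, 0.0772]] [ 0.0282 -0.0009  0.058 ]
```

Emit:
arm_command(moves=[{"tx": -0.033, "ty": -0.0025, "tz": 0.1, "ax": 0, "ay": 0, "az": 0}, {"tx": -0.033, "ty": -0.0025, "tz": 0.25, "ax": 0, "ay": 0, "az": 0}, {"tx": -0.033, "ty": -0.0025, "tz": 0.38, "ax": 0, "ay": 0, "az": 0}, {"tx": -0.033, "ty": -0.0025, "tz": 0.434, "ax": 0, "ay": 0, "az": 0}, {"tx": -0.033, "ty": -0.0025, "tz": 0.434, "ax": 0, "ay": 0, "az": 0}, {"tx": -0.033, "ty": -0.0025, "tz": 0.434, "ax": 0, "ay": 0, "az": 0}])

```text
time_s: 5.6
eef_pos: [0.6116, -0.0808, 0.096]
tool_rot: [0.138, 0.99, -0.0, 0.001]
force: [-0.2, -0.3, 0.1]
width: 0.999
grasp_force: 0.0
```

Emit:
arm_command(moves=[{"tx": 0, "ty": 0, "tz": 0, "ax": 0, "ay": 0, "az": 0}, {"tx": 0, "ty": 0, "tz": 0, "ax": 0, "ay": 0, "az": 0}, {"tx": 0, "ty": 0, "tz": 0, "ax": 0, "ay": 0, "az": 0}, {"tx": 0, "ty": 0, "tz": 0, "ax": 0, "ay": 0, "az": 0}, {"tx": 0, "ty": 0, "tz": 0, "ax": 0, "ay": 0, "az": 0}, {"tx": 0, "ty": 0, "tz": 0, "ax": 0, "ay": 0, "az": 0}, {"tx": 0, "ty": 0, "tz": 0, "ax": 0, "ay": 0, "az": 0}, {"tx": 0, "ty": 0, "tz": 0, "ax": 0, "ay": 0, "az": 0}], gripper=1, newtons=80)

```text
time_s: 6.6
eef_pos: [0.611, -0.0808, 0.0956]
tool_rot: [0.138, 0.99, -0.0, 0.0]
force: [-0.9, -1.0, 4.8]
width: 0.201
grasp_force: 78.4
```

```bash
sed -i 's/^Q=.*/Q=[.6105,-.0806,-.2766]/' h.py; python3 - <<'E'
from h import *
p=np.array
for a in(.1,.19,.23,-.1,-.19,-.23):
    y,z=-.065*np.sin(a),.03+.065*np.cos(a); print(a);go([-.001,y,z],a)
print(ctrl.get_state())
E
```

```text
0.1
eef(heater) (np.float64(0.0006), np.float64(-0.0001), np.float64(0.0956)) t 6.6
shift [ 0.0078 -0.0321  0.0047] turn [-0.0159  0.0001  0.    ]
0.19
eef(heater) (np.float64(0.0006), np.float64(-0.0001), np.float64(0.0956)) t 6.6
shift [ 0.0078 -0.0611  0.0089] turn [-0.0303  0.0001  0.0001]
0.23
eef(heater) (np.float64(0.0006), np.float64(-0.0001), np.float64(0.0956)) t 6.6
shift [ 0.0078 -0.0738  0.0116] turn [-0.0366  0.0001  0.0001]
-0.1
eef(heater) (np.float64(0.0006), np.float64(-0.0001), np.float64(0.0956)) t 6.6
shift [0.0078 0.0328 0.0047] turn [0.0159 0.0001 0.    ]
-0.19
eef(heater) (np.float64(0.0006), np.float64(-0.0001), np.float64(0.0956)) t 6.6
shift [0.0077 0.0617 0.0089] turn [0.0302 0.0001 0.    ]
-0.23
eef(heater) (np.float64(0.0006), np.float64(-0.0001), np.float64(0.0956)) t 6.6
shift [0.0077 0.0744 0.0116] turn [0.0366 0.0001 0.    ]
{'time_s': 6.6, 'joint_positions': array([-1.99913380e-01,  5.08101510e-01,  1.60622166e+00, -2.16529473e-04,
        1.02651325e+00, -1.49424047e+00]), 'dq': array([-0.00055217, -0.00014723, -0.00136507,  0.00033816,  0.00082777,
        0.00069911]), 'effort': array([ 5.82007617e-01, -4.98555529e+01, -1.87994564e+01,  3.40632917e-01,
       -2.10118764e-01,  9.61606158e-03]), 'eef_pos': array([ 0.61101257, -0.08081236,  0.09561646]), 'tool_rot': array([ 1.37739287e-01,  9.90468443e-01, -1.15772343e-04,  3.71687020e-04]), 'force': array([-0.9390903 , -0.99483719,  4.80834845]), 'wrist_torque': array([-0.17711165,  0.1332469 ,  0.05933126]), 'grasp_force': 78.4261965751648, 'width': 0.2005733925577114}
```

Emit:
arm_command(moves=[{"tx": 0, "ty": 0.017, "tz": -0.002, "ax": 0.008, "ay": 0, "az": 0}, {"tx": 0, "ty": 0.033, "tz": 0.0, "ax": 0.016, "ay": 0, "az": 0}, {"tx": 0, "ty": 0.045, "tz": 0.001, "ax": 0.022, "ay": 0, "az": 0}, {"tx": 0, "ty": 0.055, "tz": 0.002, "ax": 0.027, "ay": 0, "az": 0}, {"tx": 0, "ty": 0.065, "tz": 0.003, "ax": 0.032, "ay": 0, "az": 0}, {"tx": 0, "ty": 0.07, "tz": 0.003, "ax": 0.0345, "ay": 0, "az": 0}, {"tx": 0, "ty": 0.07, "tz": 0.003, "ax": 0.0345, "ay": 0, "az": 0}])

```text
time_s: 7.48
eef_pos: [0.6144, -0.0688, 0.0952]
tool_rot: [0.136, 0.985, -0.109, -0.015]
force: [-2.1, -5.7, 6.2]
width: 0.199
grasp_force: 79.0
```

Emit:
arm_command(moves=[{"tx": 0, "ty": 0.008, "tz": 0.001, "ax": 0.002, "ay": 0, "az": 0}, {"tx": 0, "ty": 0.013, "tz": 0.002, "ax": 0.004, "ay": 0, "az": 0}, {"tx": 0, "ty": 0.013, "tz": 0.002, "ax": 0.004, "ay": 0, "az": 0}])

```text
time_s: 7.85
eef_pos: [0.6149, -0.0672, 0.0951]
tool_rot: [0.136, 0.983, -0.122, -0.017]
force: [-2.5, -6.2, 9.4]
width: 0.201
grasp_force: 79.5
```

```bash
python3 - <<'E'
from h import *
go([.0006,0,.096],0)
for a in(-.12,-.24):go([.0006,-.065*np.sin(a),.031+.065*np.cos(a)],a)
E
```

```text
eef(heater) (np.float64(0.0006), np.float64(0.0141), np.float64(0.0951)) t 7.85
shift [ 0.0002 -0.0693  0.013 ] turn [-0.0393  0.0001  0.0002]
eef(heater) (np.float64(0.0006), np.float64(0.0141), np.float64(0.0951)) t 7.85
shift [ 0.0001 -0.031   0.0058] turn [-0.0202  0.0001  0.0002]
eef(heater) (np.float64(0.0006), np.float64(0.0141), np.float64(0.0951)) t 7.85
shift [0.0001 0.0079 0.0032] turn [-0.0011  0.0001  0.0002]
```

Emit:
arm_command(moves=[{"tx": 0, "ty": -0.04, "tz": 0.005, "ax": -0.019, "ay": 0, "az": 0}, {"tx": 0, "ty": -0.08, "tz": 0.015, "ax": -0.039, "ay": 0, "az": 0}, {"tx": 0, "ty": -0.098, "tz": 0.02, "ax": -0.048, "ay": 0, "az": 0}, {"tx": 0, "ty": -0.114, "tz": 0.026, "ax": -0.056, "ay": 0, "az": 0}, {"tx": 0, "ty": -0.13, "tz": 0.032, "ax": -0.063, "ay": 0, "az": 0}, {"tx": 0, "ty": -0.145, "tz": 0.038, "ax": -0.07, "ay": 0, "az": 0}, {"tx": 0, "ty": -0.156, "tz": 0.042, "ax": -0.076, "ay": 0, "az": 0}, {"tx": 0, "ty": -0.162, "tz": 0.044, "ax": -0.078, "ay": 0, "az": 0}, {"tx": 0, "ty": -0.162, "tz": 0.044, "ax": -0.078, "ay": 0, "az": 0}])

```text
time_s: 8.98
eef_pos: [0.6074, -0.096, 0.0951]
tool_rot: [0.137, 0.983, 0.124, 0.018]
force: [-0.5, 2.9, 13.6]
width: 0.202
grasp_force: 81.0
```

```bash
python3 - <<'E'
from h import *
go([.0006,0,.096],0)
cv2.imwrite("pics/w5.png",cv2.resize(ctrl.capture("wrist")[120:370,130:430,::-1],None,fx=2.4,fy=2.4,interpolation=2))
E
```

```text
eef(heater) (np.float64(0.0012), np.float64(-0.0156), np.float64(0.0951)) t 8.97
shift [0.003  0.0768 0.0153] turn [ 0.0401  0.0004 -0.0002]
```

Emit:
arm_command(moves=[{"tx": 0, "ty": 0.02, "tz": 0.002, "ax": 0.01, "ay": 0, "az": 0}, {"tx": 0, "ty": 0.04, "tz": 0.006, "ax": 0.02, "ay": 0, "az": 0}, {"tx": 0, "ty": 0.06, "tz": 0.01, "ax": 0.03, "ay": 0, "az": 0}, {"tx": 0, "ty": 0.08, "tz": 0.015, "ax": 0.04, "ay": 0, "az": 0}, {"tx": 0, "ty": 0.08, "tz": 0.015, "ax": 0.04, "ay": 0, "az": 0}, {"tx": 0, "ty": 0.08, "tz": 0.015, "ax": 0.04, "ay": 0, "az": 0}])

```text
time_s: 9.78
eef_pos: [0.612, -0.0799, 0.0956]
tool_rot: [0.138, 0.99, -0.0, 0.001]
force: [-0.9, 2.7, 11.1]
width: 0.201
grasp_force: 80.9
```

```bash
python3 - <<'E'
from h import *
go([.0006,0,.096],0)
w=ctrl.capture("wrist")[:,:,::-1]
cv2.imwrite("pics/w6.png",cv2.resize(w[130:260,190:370],None,fx=4.4,fy=4.4,interpolation=2))
E
```

```text
eef(heater) (np.float64(0.0012), np.float64(0.0011), np.float64(0.0956)) t 9.78
shift [ 0.0032 -0.0055 -0.0021] turn [-0.0001  0.0004  0.    ]
```

View pics/w6.png

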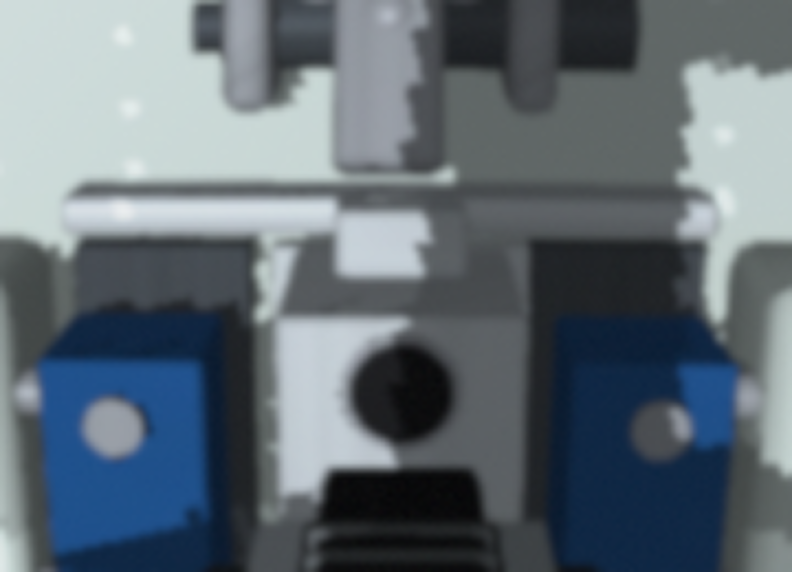

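The wrist crop shows both jaws well back: inner edges at about x=208 and 570, block sides at 275 and 525. That leaves roughly 7.5 mm and 5 mm of gap. The lever toe is clear of the lug, so I'll centre the block and lift.

Emit:
arm_command(moves=[{"tx": 0.002, "ty": -0.005, "tz": 0, "ax": 0, "ay": 0, "az": 0}, {"tx": 0.002, "ty": -0.005, "tz": -0.02, "ax": 0, "ay": 0, "az": 0}, {"tx": 0.002, "ty": -0.005, "tz": -0.05, "ax": 0, "ay": 0, "az": 0}, {"tx": 0.002, "ty": -0.005, "tz": -0.08, "ax": 0, "ay": 0, "az": 0}, {"tx": 0.002, "ty": -0.005, "tz": -0.08, "ax": 0, "ay": 0, "az": 0}])

```text
time_s: 10.45
eef_pos: [0.61, -0.0825, 0.1102]
tool_rot: [0.138, 0.99, -0.002, -0.0]
force: [0.8, -0.4, -2.7]
width: 0.203
grasp_force: 78.9
```

Up 15 mm with only the block's weight on the wrist, so the foot has passed the jaws. I'll carry on to about 54 mm.

Emit:
arm_command(moves=[{"tx": 0, "ty": 0, "tz": -0.04, "ax": 0, "ay": 0, "az": 0}, {"tx": 0, "ty": 0, "tz": -0.09, "ax": 0, "ay": 0, "az": 0}, {"tx": 0, "ty": 0, "tz": -0.14, "ax": 0, "ay": 0, "az": 0}, {"tx": 0, "ty": 0, "tz": -0.18, "ax": 0, "ay": 0, "az": 0}, {"tx": 0, "ty": 0, "tz": -0.2, "ax": 0, "ay": 0, "az": 0}, {"tx": 0, "ty": 0, "tz": -0.2, "ax": 0, "ay": 0, "az": 0}, {"tx": 0, "ty": 0, "tz": -0.2, "ax": 0, "ay": 0, "az": 0}, {"tx": 0, "ty": 0, "tz": -0.2, "ax": 0, "ay": 0, "az": 0}])

```text
time_s: 11.45
eef_pos: [0.6096, -0.0821, 0.1494]
tool_rot: [0.138, 0.99, -0.002, -0.001]
force: [-0.2, -0.9, -3.3]
width: 0.202
grasp_force: 78.9
```

```bash
python3 - <<'E'
from h import *
go([0,0,.15])
s=ctrl.capture("scene")[170:280,220:360,::-1]
cv2.imwrite("pics/s7.png",cv2.resize(s,None,fx=5,fy=5,interpolation=2))
E
```

```text
eef(heater) (np.float64(-0.0005), np.float64(-0.0017), np.float64(0.1494)) t 11.45
shift [-0.0024  0.0083 -0.0029] turn [-0.0005 -0.0002  0.    ]
```

View pics/s7.png

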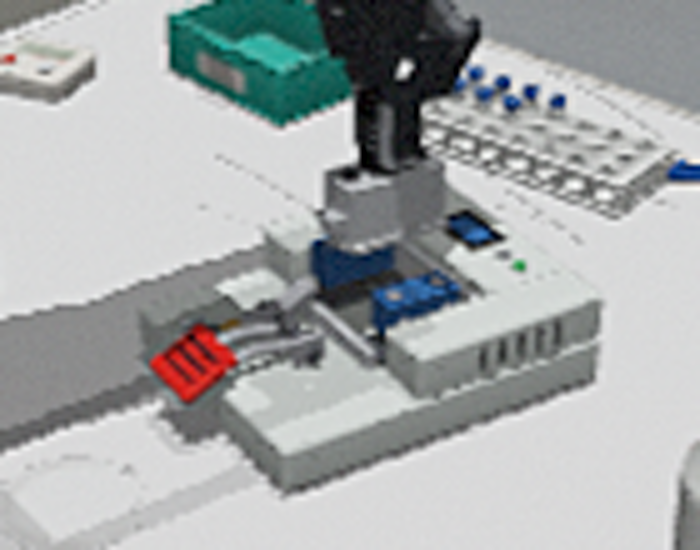

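The scene crop shows the block at about (385,210), held upright above the open jaws, and the lever pad still down at (190,365).

```bash
python3 -c "
from station import ctrl
print(ctrl.sign_off())"
```

```text
the job is handed in; nothing more can be done
None
```

I handed the job in at about 11.5 s: the lever is down, both jaws are pushed back, and the block is held upright and at rest, about 2 cm above the jaws over its well. The sign-off did not report a verdict.

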